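Hook the screw tin out of the slim cabinet

TASK

The little screw tin was left hanging on the forked bracket deep inside the slim half-built cabinet, where no hand fits. Take the telescopic hook, feel your way in without pushing hard on the cabinet, lift the tin off by its wire bail past the sprung keeper, draw it out and set it down upright in the larger bay of the toolbox tray, neither touching the tin by hand nor letting it drop, swing wildly or tip over. Then unhook it and lay the hook down on the bare table, leaving everything else where it is.

Things in the scene. Friction and masses are not known exactly. Their poses are not given: they have to be found in the camera images.
- cabinet: Slim white cabinet shell fixed on the table, 130 (x) x 78 (y) x 200 (z) mm, walls 8 mm, inside 62 mm wide, floor 10 mm thick. Origin: centre of the underside. Its front (-x face, at x = -65) is wide open; the top is open but for a plywood strip 22 mm deep and 12 mm thick along the front edge. Back panel's inner face at x = +57.
- fork (a point): Point on the back panel's inner face, 122 mm up, axes as the cabinet. Two level steel prongs 5 mm thick, at y = +11 and -11 (17 mm free between), run 40 mm from here towards the front (-x); their tops are at z = 0 and end in upturned lips with tops at z = +9. The tin's bail lies across both.
- keeper_edge (a point): Middle of the front edge of a sprung steel flap 30 mm wide, hinged to the back panel 33 mm above the prong tops and sloping down 26 degrees to this edge just over the lips' tops, closing the way out. It swings up (to about 1.2 rad) when pushed from below or from behind by about 2 N here, and falls back by itself.
- tin: Closed plain metal screw tin 30 (x) x 46 (y) x 40 (z) mm, 80 to 170 g. Origin: centre of the underside. Rigid upright wire bail on top, a loop of 4 mm wire in the plane x = 0: legs at y = +20 and -20, crossbar underside at z = 82 (opening 36 mm wide, z 40 to 82). It starts hung on the fork, parallel to the cabinet, 40 mm over the table, bail 17 to 22 mm from the back panel.
- hook: Telescopic hook, 130 g, lying tip up. Black handle 100 (x) x 18 x 26 (z) mm; origin: centre of its underside, +x to the tip. 10 mm sleeve to x = 75, then a 6 mm shank on the axis z = 13, ending in an upturned 6 mm tip, top 14 mm over the axis. Tip's axis at x = 175 plus 0 to 50: how far the shank is drawn out varies and is not measured. Friction holds it to 18 N.
- toolbox: Red plastic toolbox fixed on the table, 280 (x) x 160 (y) mm, rim 60 mm high, walls 4 mm. Origin: centre of the underside. Open lid along the -y side, leaning out, up to 210 mm high. The tray inside has its floor at z = 35; a divider at x = -45 leaves a small bay (-x, with a hex key) and the larger bay (+x).
- tray (a point): Centre of the floor of the toolbox's larger bay, which measures 179 (x) x 152 (y) mm inside; axes as the toolbox.
- jar: Bystander: closed glass jar with twist cap, 68 mm across, 100 mm high. Origin: centre of the underside.
- level: Bystander: chrome torpedo level, 22 (x) x 230 (y) x 45 (z) mm. Origin: centre of the underside.
- runner_a: Bystander: white plastic drawer runner lying flat, 260 (x) x 38 (y) x 13 (z) mm. Origin: centre of the underside.
- runner_b: Bystander: a second drawer runner, the same.
Mind the look-alikes: they are no part of the job. Several things have the shape of the hook; the one meant has the colours described above.

How it is judged:
On the way, in this order (a step that is already met when the one before it is completed fails the run):
1. the hook bears the tin, lifted off its bracket prongs (contact force between hook and tin above 0.3 N and z of tin in the frame of cabinet above 0.045 m), for 0.1 s.
2. the tin hangs from the hook, clear of the cabinet (contact force between hook and tin above 0.3 N and horizontal distance between tin and cabinet above 0.09 m and contact force between tin and cabinet below 0.05 N), for 0.2 s.
At the end, for the whole second after the job is handed in: The tin stands at rest on the floor of the larger tray bay (centre within 80 mm along and 70 mm across of the bay's centre, bottom within 6 mm of the floor, within 0.12 rad of upright), the hook touches neither tin, toolbox nor cabinet and lies at rest on the table (handle origin below 30 mm) (x of tin in the frame of tray between -0.08 and 0.08 m and y of tin in the frame of tray between -0.07 and 0.07 m and z of tin in the frame of tray between -0.006 and 0.006 m and angle between tin's own z axis and vertical below 0.12 rad and linear speed of each of tin, hook below 0.02 m/s and contact force between hook and tin below 0.05 N and contact force between hook and toolbox below 0.05 N and contact force between hook and cabinet below 0.05 N and height (world z) of hook below 0.03 m).
It fails at once if the hook or the tin is pressed against the cabinet or its bracket with more than 12 N (contact force between any of hook, tin and cabinet above 12 N).
It fails at once if the robot touches the tin itself (contact force between any of the fingers, the arm and tin above 0.5 N).
It fails at once if the tin is dropped: below the tray's and bracket's level, or landing with more than 20 N (height (world z) of tin below 0.02 m or contact force between tin and toolbox above 20 N).
It fails at once if the tin is tipped or swung over (angle between tin's own z axis and vertical above 1.2 rad).
It fails at once if a bystander is moved by more than 20 mm (distance of any of jar, level, runner_a, runner_b from where it was at the start of the episode above 0.02 m).
It also fails if it takes over 72 s, if anything falls off the work surface, if the arm or the gripper's body presses on something with over 40 N, if the wrist force passes 120 N, or if a joint passes its speed limit or range.

ROBOT

A 7-joint arm with a two-finger parallel gripper is mounted at the origin on the work surface. World frame = base frame: x ahead of the robot, y to its left, z up, the work surface at z = 0. Lengths are in m, angles in rad, forces in N, time in s.
With the tool pointing down it reaches from about 0.425 to 0.825 m from the base axis. Payload 3.6 kg.
Tool frame: the origin (TCP) lies where the fingers leave the gripper's body, on its centre line; the fingertips stand 73 mm ahead of it and the grasp point (between the pads) lies 54 mm ahead of it; z points along the fingers, y is the line along which they close (so a half turn about z gives the same grasp; the last joint's range is limited). The gripper opens to 85 mm and grips with 20 to 120 N. Pads are 22 mm wide; open, the fingers measure 114 mm over their backs; the gripper's body (76 mm by 85 mm) begins 54 mm behind the grasp point. The pads swing forward as they close: fully open they stand 13 mm farther back than shut.
Start: joints at [1.115, 0.615, -0.013, 1.423, 0.008, 1.103, -0.04], TCP at [0.27, -0.591, 0.304] pointing down, gripper open.
Joint ranges: [-3.12, 3.12], [-0.3, 2.06], [-1.34, 1.32], [0.26, 2.42], [-1.36, 4.5], [0.01, 1.98], [-2.84, 2.84]. Speed limits (rad/s): [2.79, 2.79, 3.14, 3.14, 3.14, 3.14, 3.14].

INTERFACE

Orientations are given as a unit quaternion [x, y, z, w].
In Python, from station import arm, snapshot, camera_info, ticket gives the robot as it stands. Calls block until the motion is done:
- arm.movep(position, orientation): joint-space move of the TCP to a pose.
- arm.line_to(position, velocity=0.15, ori=None): straight line of the TCP; ori=None keeps the orientation; velocity is the mean speed in m/s.
- arm.move_j(angles): joint-space move.
- arm.move_gripper(opening, effort=None): opening from 0.0 (shut) to 1.0 (fully open); effort is the grip in N (None keeps the last); returns when the fingers have stopped.
- arm.pause(seconds).
- arm.ik(position, orientation): joint angles nearest the present ones, or None.
- snapshot(name): name is "scene" or "top" or "wrist"; returns the picture (480x640x3 uint8, blue, green, red); there is no depth.
- camera_info(name): a dict with "fx", "fy", "cx", "cy" (pixels), "dist_coeffs" ([k1, k2, p1, p2, k3] as OpenCV has them; the pictures are not rectified), "R" (3x3) and "t" (3): a world point X has camera coordinates R X + t; the wrist camera has in their place "T_tool_cam" (4x4, takes a point from camera to tool coordinates, whose origin is the TCP and whose axes are the flange's). Camera axes: x right, y down, z forward; pixel columns grow to the right and rows downward; lengths in m; the calibration is good to about 2 mm. A picture is of the moment at which its call begins: read the wrist's pose just before it. camera_info takes no time and is no camera call.
A pose or a line that the arm cannot do raises arm.MotionError and nothing moves.
- ticket.finish_job(): hands the job in; it is judged then, once.
Readings, each from a call of its own:
- arm.read_time(): time.
- arm.read_joint_positions(): joint angles.
- arm.read_dq(): joint speeds.
- arm.read_effort(): joint torques, N m.
- arm.read_tool_pos(): TCP position.
- arm.read_eef_rot(): TCP orientation.
- arm.read_ft_force(): force on the tool from outside, world axes, zero at the start.
- arm.read_wrist_torque(): the same for the moment, N m.
- arm.read_opening(): opening from 0.0 (shut) to 1.0 (fully open).
- arm.read_finger_force(): force on a finger pad.
Only numpy, scipy, OpenCV 4.12 (cv2) and the standard library are available. Lean on these libraries where they do the work, as an engineer would, in place of code of your own. Each camera call takes 0.05 s, during which the arm holds its last target. There are 200 camera calls.

## Working session

There is one attempt and no reset: what is moved stays moved. The work goes in short steps, each a Python script; the robot and the scene stay as the last script left them, time stands still between calls to the robot, and variables do not carry over. Pictures are saved under pics/ and viewed, at most 13 in all, crops included, and the job is handed in when it is done.

```bash
mkdir -p pics; ls; python3 - <<'E'
from station import arm, snapshot, camera_info
import cv2
for n in ("scene","top"):
    cv2.imwrite(f"pics/{n}0.png", snapshot(n)); print(n, camera_info(n))
print(camera_info("wrist"), arm.read_time(), arm.read_eef_rot(), arm.read_ft_force())
E
```

```text
pics
scene {'fx': 463.25924087554984, 'fy': 463.25924087554984, 'cx': 316.2467481033545, 'cy': 235.3988438753227, 'dist_coeffs': array([-0.02385452,  0.        ,  0.        ,  0.        ,  0.        ]), 'R': array([[-0.45302067,  0.89149904,  0.00131419],
       [ 0.75213665,  0.38299339, -0.53628959],
       [-0.47860498, -0.24196182, -0.84403303]]), 't': array([ 0.11132428, -0.3445909 ,  1.50636381])}
top {'fx': 508.877347163258, 'fy': 508.877347163258, 'cx': 318.2107769145946, 'cy': 239.55892933917667, 'dist_coeffs': array([-0.04557752,  0.        ,  0.        ,  0.        ,  0.        ]), 'R': array([[-0.02717663, -0.99958603,  0.00944451],
       [-0.9974265 ,  0.02648843, -0.06662384],
       [ 0.06634609, -0.01123082, -0.99773346]]), 't': array([0.11369308, 0.49082646, 1.18986792])}
{'fx': 348.01661080855547, 'fy': 348.01661080855547, 'cx': 320.1419415697599, 'cy': 235.37816534242918, 'dist_coeffs': array([-0.04036487,  0.        ,  0.        ,  0.        ,  0.        ]), 'T_tool_cam': array([[-4.82278314e-04, -9.48800891e-01, -3.15874401e-01,
         8.19939190e-02],
       [ 9.99999857e-01, -5.31079183e-04,  6.84137638e-05,
         8.33559289e-04],
       [-2.32665359e-04, -3.15874323e-01,  9.48801011e-01,
        -7.03541963e-02],
       [ 0.00000000e+00,  0.00000000e+00,  0.00000000e+00,
         1.00000000e+00]])} 0.1 [ 9.77096400e-01  2.12793874e-01 -2.62672542e-04 -1.15056115e-03] [0.84791268 1.17931936 0.12485937]
```

View pics/scene0.png

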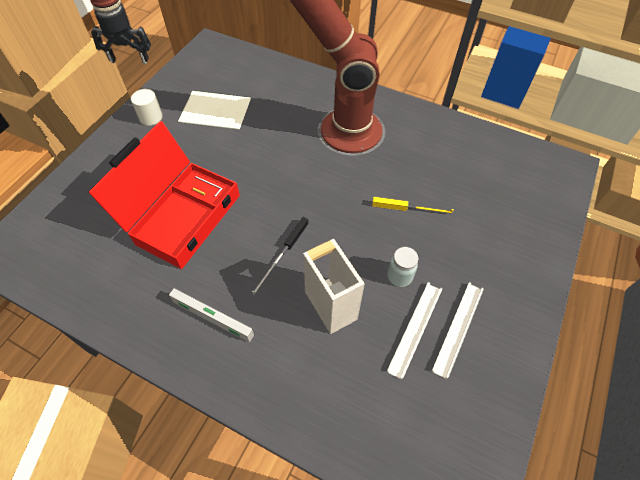

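View pics/top0.png

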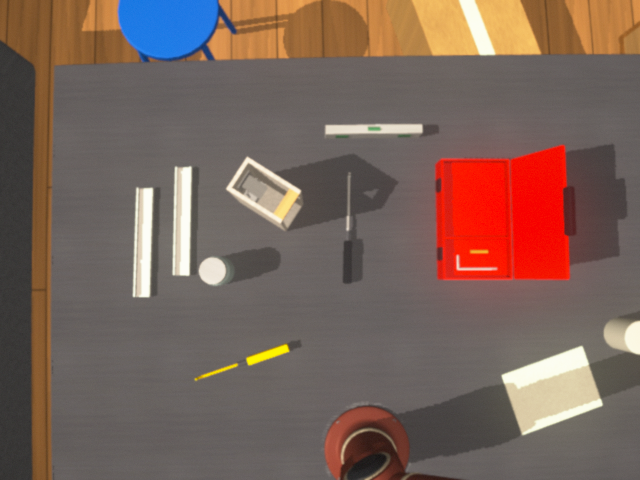

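The black-handled hook is at top (348,262) with its tip at (348,173). The yellow look-alike is at (265,354). Only the black handle with the steel shank fits the description. The cabinet is at (264,193) with its plywood strip, so its front, facing lower right. The toolbox's larger bay is around (475,200). I'll measure these and confirm in an enlarged crop.

```bash
cat > h.py <<'E'
from station import arm, snapshot, camera_info, ticket
import numpy as np, cv2
from scipy.spatial.transform import Rotation as Rn
def cam(name):
    c=camera_info(name); K=np.array([[c['fx'],0,c['cx']],[0,c['fy'],c['cy']],[0,0,1]])
    if 'R' in c: R,t=np.array(c['R']),np.array(c['t'])
    else:
        T=np.array(c['T_tool_cam']); Rt=Rn.from_quat(arm.read_eef_rot()).as_matrix(); p=np.array(arm.read_tool_pos())
        Rw=Rt@T[:3,:3]; R=Rw.T; t=-R@(Rt@T[:3,3]+p)
    return K,np.array(c['dist_coeffs']),R,t
def onplane(cm,px,z):
    K,d,R,t=cm; u=cv2.undistortPoints(np.float64(px).reshape(-1,1,2),K,d).reshape(-1,2)
    D=np.c_[u,np.ones(len(u))]@R; C=-R.T@t
    return C+D*((z-C[2])/D[:,2])[:,None]
def proj(cm,X):
    K,d,R,t=cm; return cv2.projectPoints(np.float64(X).reshape(-1,1,3),cv2.Rodrigues(R)[0],t,K,d)[0].reshape(-1,2)
def quat(yaw):  # tool down, tool x along yaw (world)
    x=np.array([np.cos(yaw),np.sin(yaw),0]); z=np.array([0,0,-1.]); return Rn.from_matrix(np.c_[x,np.cross(z,x),z]).as_quat()
E
python3 - <<'E'
from h import *
im=cv2.imread('pics/top0.png'); cm=cam('top')
g=cv2.cvtColor(im,cv2.COLOR_BGR2HSV)
def blobs(m,roi,n=3):
    x0,y0,x1,y1=roi; mm=np.zeros_like(m); mm[y0:y1,x0:x1]=m[y0:y1,x0:x1]
    c,_=cv2.findContours(mm,cv2.RETR_EXTERNAL,cv2.CHAIN_APPROX_NONE)
    return sorted(c,key=cv2.contourArea)[::-1][:n]
V=g[...,2]
for c in blobs((V<35).astype(np.uint8),(325,220,375,300),2):
    r=cv2.minAreaRect(c); print('handle',r, onplane(cm,cv2.boxPoints(r),.026).round(3).tolist())
print('tip', onplane(cm,[[348,173]],.025))
red=((g[...,1]>180)&(V>120)&((g[...,0]<8)|(g[...,0]>172))).astype(np.uint8)
for c in blobs(red,(420,130,600,300),1): print('red',cv2.boundingRect(c))
print('toolbox front corners z.06', onplane(cm,[[437,159],[437,279],[512,159],[512,279]],.06).round(3).tolist())
print('cab top', onplane(cm,[[248,158],[301,190],[281,216.],[228,187]],.2).round(3).tolist())
print('level',onplane(cm,[[326,130],[422,128]],.045).round(3).tolist(), 'jar',onplane(cm,[[214,270]],.1).round(3))
a=cv2.resize(im[140:300,215:375],None,fx=3.7,fy=3.7,interpolation=cv2.INTER_CUBIC)
cv2.imwrite('pics/crop1.png',a)
E
```

```text
tip [[0.64962372 0.02551892 0.025     ]]
red (436, 145, 134, 135)
toolbox front corners z.06 [[0.671, -0.18, 0.06], [0.393, -0.168, 0.06], [0.667, -0.356, 0.06], [0.388, -0.341, 0.06]]
cab top [[0.651, 0.241, 0.2], [0.583, 0.135, 0.2], [0.531, 0.176, 0.2], [0.593, 0.282, 0.2]]
level [[0.749, 0.075, 0.045], [0.749, -0.151, 0.045]] jar [[0.427 0.332 0.1  ]]
```

View pics/crop1.png

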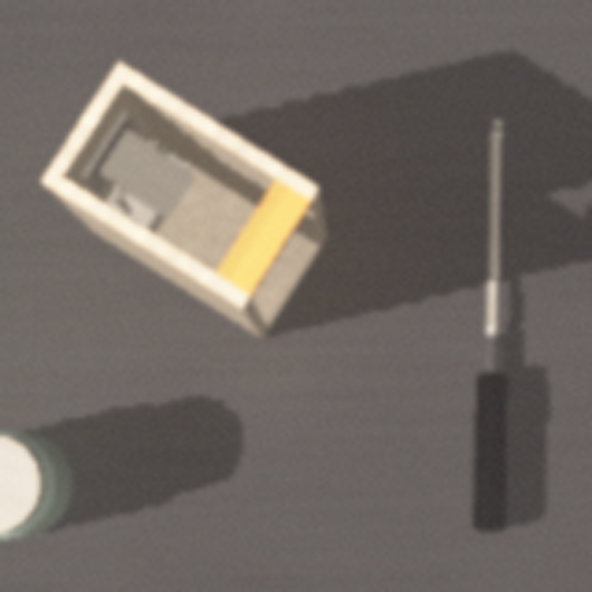

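The crop confirms the hook: black handle at crop (491,451), steel shank, tip at (497,123). The cabinet shows its keeper flap at the upper left and the strip in front. Next come wrist views over the hook and the cabinet.

```bash
python3 - <<'E'
from h import *
print(onplane(cam('top'),[[347.7,261.9]],.026), onplane(cam('top'),[[349.3,173.2]],.025))
import pickle
for n,p in (('w1',[.535,-.055,.25]),('w2',[.60,.14,.43])):
    arm.movep(p,quat(np.pi/2)); arm.pause(.4)
    cm=cam('wrist'); im=snapshot('wrist'); cv2.imwrite(f'pics/{n}.png',im); pickle.dump(cm,open(n+'.pkl','wb'))
print(arm.read_time(),arm.read_joint_positions())
yaw=np.deg2rad(58.5); ux=np.array([np.cos(yaw),np.sin(yaw)])
for off in (0,np.pi):
    print(off)
    for nm,xy,z,y in (('pick',(.46,.02),.078,0),('in',(.51,.079),.19,yaw),('pre',(.436,-.043),.18,yaw),('tray',(.45,-.105),.19,np.deg2rad(-50))):
        print(nm,arm.ik([*xy,z],quat(y+off)))
E
```

```text
[[0.43872093 0.03289823 0.026     ]] [[0.64906688 0.02244401 0.025     ]]
4.2083 [-0.01866911  0.50441321 -0.42904128  1.30508939  0.20634976  1.37572944
 -0.44071575]
0
pick [-0.06349992  0.7170103  -0.04065338  2.15630854  0.10030521  0.26997568
 -1.76164191]
in [-0.01716671  0.57379542 -0.26664922  1.93292776  0.23407199  0.66452548
 -0.97799641]
pre [ 0.22059291  0.50185409 -0.24261     2.14697549  0.23591757  0.51718258
 -0.74883267]
tray [ 0.08774115  0.50275235  0.13424896  2.08400677 -0.12133069  0.56196225
 -2.13510459]
3.141592653589793
pick [ 0.19864417  0.755877   -0.43413497  2.14837013  0.81879177  0.40613018
  0.66766253]
in [ 0.38536169  0.74098408 -0.94145194  1.92099181  0.77540298  0.89395314
  1.63455982]
pre [ 0.65016666  0.65010949 -0.90649769  2.13494915  0.78899912  0.73629365
  1.80720804]
tray [ 0.51760338  0.54044723 -0.48437887  2.07111158  0.42177986  0.62518224
  0.44293728]
```

View pics/w1.png

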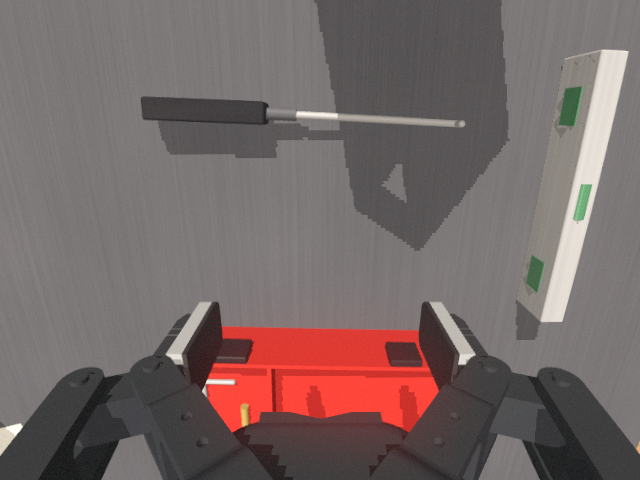

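View pics/w2.png

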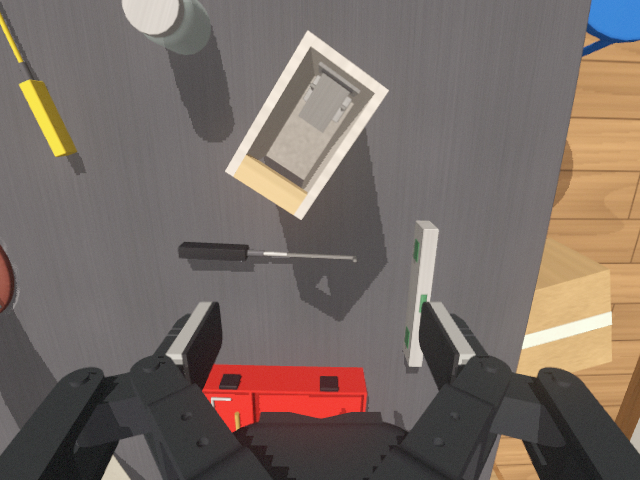

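w1 shows the black handle at (142–268, 97–125) and the hook tip at (461,124). w2 shows the cabinet rim corners at (309,32), (387,91), (301,219) and (227,171), with the keeper flap at (325,100) and fork lips at (345,105) and (305,85). Now I'll get subpixel positions.

```bash
python3 - <<'E'
from h import *
import pickle
c1,c2=[pickle.load(open(n+'.pkl','rb')) for n in('w1','w2')]
i1,i2=cv2.imread('pics/w1.png'),cv2.imread('pics/w2.png')
g=cv2.cvtColor(i1,cv2.COLOR_BGR2GRAY)
def big(m,roi):
    x0,y0,x1,y1=roi; mm=np.zeros_like(m); mm[y0:y1,x0:x1]=m[y0:y1,x0:x1]
    return max(cv2.findContours(mm,cv2.RETR_EXTERNAL,cv2.CHAIN_APPROX_NONE)[0],key=cv2.contourArea).reshape(-1,2)
print('row of grays', g[90:130:2,200])
m=(g<48).astype(np.uint8); c=big(m,(120,80,290,140))
print('handle px',cv2.boundingRect(c))
r=cv2.minAreaRect(np.float32(onplane(c1,c,.026)[:,:2])*1000); print('handle top mm',r)
print('tip grays\n',g[117:131,452:470])
print('tip',onplane(c1,[[461,124]],.027), 'shank', onplane(c1,[[345,118.5],[440,123]],.013))
hsv=cv2.cvtColor(i2,cv2.COLOR_BGR2HSV); V=hsv[...,2]; print('V across rim',V[60,270:345:1])
for th in(195,210,225):
    m=(V>th).astype(np.uint8); c=big(m,(215,20,400,230))
    P=np.float32(onplane(c2,c,.2)[:,:2])*1000; r=cv2.minAreaRect(P); print(th,r,cv2.boxPoints(r).round(1).tolist(),cv2.boundingRect(c))
K=cv2.resize(i2[20:230,215:400],None,fx=2.8,fy=2.8,interpolation=cv2.INTER_CUBIC); cv2.imwrite('pics/cab.png',K)
E
```

```text
row of grays [119 120 118 119  99  62  62  62  63  66  65  64  65  63  65  51  74  85
  84  85]
handle px (263, 103, 5, 21)
handle top mm ((491.91326904296875, 30.957931518554688), (15.37236499786377, 3.2352640628814697), 87.24758911132812)
tip grays
 [[ 89  86  88  85  89  88  82  88  85  90  86  90  87  89  88  87  88  88]
 [ 88  86  85  87  86  87  87  88  83  88  89  86  87  88  88  89  87  84]
 [ 79  85  88  83  88  87  86  89  87  89  85  87  83  87  89  90  86  86]
 [137 135 134 127 128 108 100 103 108 121 130 111  86  87  88  88  88  89]
 [157 157 153 128 114 110 112 120 139 149 151 146 130  89  89  87  88  89]
 [169 168 157 125 116 112 115 140 154 163 167 157 149  98  85  89  89  89]
 [170 168 143 117 112 112 130 150 160 173 180 164 155 105  88  90  87  87]
 [162 165 137 115 111 112 128 149 171 177 170 165 152 109  90  87  89  85]
 [156 159 136 119 117 116 127 147 158 162 162 158 144  93  87  88  87  88]
 [142 143 133 120 115 114 115 133 145 151 150 140  99  89  89  87  88  89]
 [ 92  96  98 100 102 103 106 104 114 115 105  92  89  86  86  87  88  84]
 [ 87  87  86  85  89  
[... 725 characters left out ...]
56.129127502441406) [[518.5999755859375, 178.8000030517578], [583.5, 135.1999969482422], [656.0999755859375, 243.3000030517578], [591.2000122070312, 286.8999938964844]] (225, 31, 164, 189)
210 ((587.3612670898438, 211.002197265625), (130.03805541992188, 78.02597045898438), 56.16128921508789) [[518.7999877929688, 178.6999969482422], [583.5999755859375, 135.3000030517578], [656.0, 243.3000030517578], [591.2000122070312, 286.70001220703125]] (225, 31, 164, 189)
225 ((587.3530883789062, 211.00811767578125), (129.7437744140625, 77.59456634521484), 56.17660903930664) [[519.0, 178.6999969482422], [583.5, 135.5], [655.7000122070312, 243.3000030517578], [591.2000122070312, 286.5]] (226, 31, 162, 188)
```

View pics/cab.png

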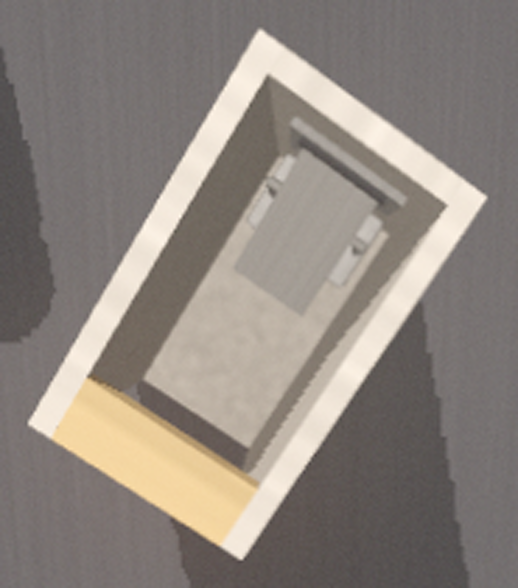

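The cabinet measures 130.0 x 78.0 mm, which matches its given size: centre (0.5874, 0.2110), yaw 56.2°. The crop shows the flap centred, with the bail shoulders visible at (275,185) and (362,240). Next I'll fix the handle mask and pick up the hook.

```bash
python3 - <<'E'
from h import *
import pickle
c1=pickle.load(open('w1.pkl','rb')); g=cv2.cvtColor(cv2.imread('pics/w1.png'),cv2.COLOR_BGR2GRAY)
m=np.zeros_like(g); m[80:140,120:272]=(g[80:140,120:272]<74)
c=max(cv2.findContours(m,0,1)[0],key=cv2.contourArea).reshape(-1,2)
print(cv2.boundingRect(c), cv2.minAreaRect(np.float32(onplane(c1,c,.026)[:,:2])*1000))
# top-face edges: columns of dark start/ends per row near the top face and line of rows
for x in (150,180,210,240,260): 
    col=g[85:135,x].astype(int); print(x,[int(v) for v in col[6:44]])
print([int(v) for v in g[108,136:150]],[int(v) for v in g[108,258:276]])
E
```

```text
(141, 97, 131, 28) ((444.4156188964844, 33.3433723449707), (18.04495620727539, 104.82221221923828), 87.01854705810547)
150 [122, 123, 120, 124, 122, 102, 74, 61, 60, 65, 63, 65, 68, 64, 62, 69, 65, 65, 65, 65, 64, 68, 68, 66, 66, 70, 65, 59, 67, 104, 122, 120, 122, 121, 122, 122, 122, 119]
180 [125, 122, 126, 121, 124, 123, 114, 69, 62, 64, 63, 63, 60, 64, 68, 67, 64, 64, 67, 66, 69, 68, 65, 70, 67, 66, 69, 67, 54, 45, 82, 85, 88, 87, 91, 90, 89, 90]
210 [122, 120, 121, 122, 121, 122, 120, 113, 76, 66, 61, 65, 67, 63, 62, 65, 66, 65, 67, 67, 67, 67, 63, 64, 64, 62, 65, 66, 61, 57, 49, 59, 87, 86, 85, 89, 88, 86]
240 [124, 121, 122, 121, 120, 123, 124, 121, 121, 80, 61, 65, 66, 67, 66, 64, 64, 65, 61, 66, 68, 67, 64, 66, 63, 60, 66, 61, 66, 62, 57, 56, 60, 78, 88, 88, 88, 90]
260 [121, 121, 118, 121, 119, 118, 117, 119, 120, 116, 81, 59, 67, 64, 66, 65, 63, 69, 63, 63, 63, 67, 63, 64, 64, 65, 67, 64, 65, 61, 62, 60, 49, 59, 84, 88, 88, 86]
[121, 121, 123, 122, 123, 109, 64, 66, 64, 69, 66, 64, 65, 65] [67, 67, 69, 67, 56, 47, 36, 38, 77, 131, 129, 129, 130, 130, 129, 127, 127, 127]
```

```bash
python3 - <<'E'
from h import *
import pickle
c1=pickle.load(open('w1.pkl','rb'))
P=onplane(c1,[[141.3,108.5],[262.3,113]],.026); print(P, np.linalg.norm(P[1]-P[0]))
T=onplane(c1,[[461,123.6]],.027)[0]
C=P[:2].mean(0); print('centre',C,'tip',T,'ext',np.linalg.norm((T-C)[:2]),np.rad2deg(np.arctan2(*(T-C)[1::-1])))
E
```

```text
[[0.39188998 0.03553614 0.026     ]
 [0.48973709 0.03106167 0.026     ]] 0.09794935665454416
centre [0.44081354 0.03329891 0.026     ] tip [0.65034891 0.02326514 0.027     ] ext 0.20977547454992904 -2.7415602052985384
```

```bash
cat >> h.py <<'E'
CAB=np.array([.5874,.2110]); CY=np.deg2rad(56.16); HY=np.deg2rad(-2.7)
C0=np.array([.4408,.0333]); TIP0=np.array([.65035,.02327]); G0=C0+.02*np.array([np.cos(HY),np.sin(HY)])
D=float(np.linalg.norm(TIP0-G0)); DZ=.063
def tcp(tip,z,yaw): return [*(np.array(tip)-D*np.array([np.cos(yaw),np.sin(yaw)])), z+DZ]
def cab(x,y=0): c,s=np.cos(CY),np.sin(CY); return CAB+np.array([c*x-s*y,s*x+c*y])
def F(): return np.array(arm.read_ft_force()).round(2).tolist()
E
python3 - <<'E'
from h import *
q=quat(HY+np.pi)
arm.movep([*G0,.15],q); arm.line_to([*G0,.076],.1)
print(F()); arm.move_gripper(0.,100); print('open',arm.read_opening(),arm.read_finger_force(),F())
arm.line_to([*G0,.11],.1); arm.pause(.3); print(F(),arm.read_wrist_torque())
arm.line_to([*G0,.32],.25)
q2=quat(CY+np.pi); p=tcp(cab(-.10),.26,CY); print(p)
arm.movep(p,q2); arm.line_to(tcp(cab(-.10),.096,CY),.15); arm.pause(.3)
print(arm.read_tool_pos(),F(),arm.read_wrist_torque(),arm.read_joint_positions(),arm.read_time())
for n in('top','scene'):
    cm=cam(n); im=snapshot(n); X=[*cab(-.10),.096+.014]; u=proj(cm,[X,[*cab(-.10),.093]]); print(n,u.tolist())
    for v in u: cv2.circle(im,(int(v[0]*1),int(v[1])),0,(0,0,255),-1)
    x,y=map(int,u[0]); a=cv2.resize(im[y-45:y+45,x-65:x+65],None,fx=5,fy=5,interpolation=cv2.INTER_NEAREST)
    cv2.imwrite(f'pics/pre_{n}.png',a)
a=np.vstack([cv2.imread('pics/pre_top.png')[80:370],cv2.imread('pics/pre_scene.png')[80:370]]); cv2.imwrite('pics/pre.png',a)
E
```

```text
[-0.21, -0.45, -0.22]
open 0.1895550331052342 97.90928363800049 [-1.9, -0.55, 4.85]
[-0.68, -0.07, -1.98] [ 0.02749723  0.02723999 -0.04523978]
[np.float64(0.42602306606432205), np.float64(-0.029698309610061313), 0.323]
[ 0.42618412 -0.02980106  0.15935697] [0.26, -0.19, -0.96] [ 0.00246746 -0.01718842  0.0094634 ] [ 0.58156583  0.66048189 -0.84310501  2.18243222  0.83928746  0.66357675
  1.68694495] 11.2667
top [[305.60122063607224, 219.70872510146785], [305.7180243231444, 220.51590900695803]]
scene [[309.9437380203884, 254.01656689434395], [310.01393971988654, 257.47916925897397]]
```

View pics/pre.png

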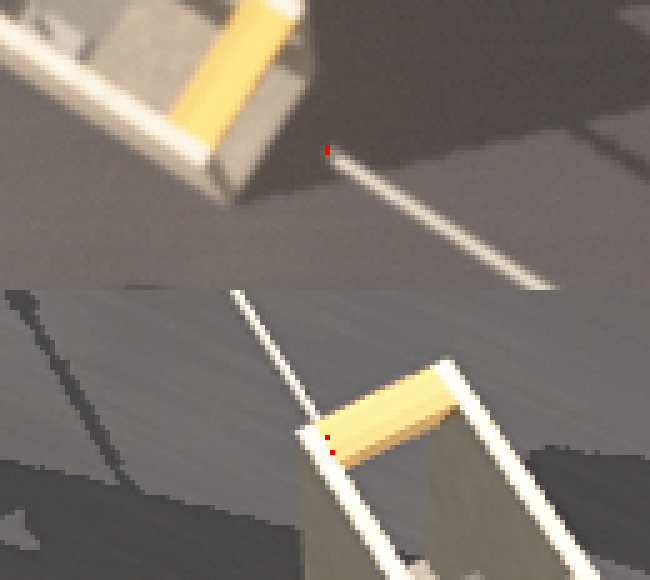

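The tip lies within about 1 px of the prediction in both views: top crop (328,150), and the shank lines up with the prediction in the scene view. I'm going in, checking force at each step.

```bash
cat >> h.py <<'E'
def fm(n=6):
    a=[]
    for _ in range(n): a.append(arm.read_ft_force()); arm.pause(.02)
    f=np.mean(a,0); c,s=np.cos(CY),np.sin(CY); return np.array([c*f[0]+s*f[1],-s*f[0]+c*f[1],f[2]]).round(2)
E
python3 - <<'E'
from h import *
z=.096; b=fm(10); print('base',b)
arm.line_to(tcp(cab(-.05),z,CY),.12); print(fm()-b)
arm.line_to(tcp(cab(.015),z,CY),.06); print(fm()-b)
ok=True
for x in (.025,.032,.038,.042,.045,.048):
    arm.line_to(tcp(cab(x),z,CY),.04); f=fm()-b; print(x,f)
    if np.hypot(*f[:2])>3: ok=False; print('STOP'); break
if ok:
    for z in (.104,.108,.111,.114,.116):
        arm.line_to(tcp(cab(.048),z,CY),.03); f=fm()-b; print('z',z,f)
        if abs(f[2])>2 or np.hypot(*f[:2])>3: print('STOP'); break
print(arm.read_time(),arm.read_tool_pos(),tcp(cab(.048),z,CY))
E
```

```text
base [-0.17 -0.25 -1.42]
[ 0.12  0.44 -0.05]
[ 0.21  0.11 -0.07]
0.025 [0.27 0.35 0.17]
0.032 [-0.16  0.25  0.47]
0.038 [0.11 0.18 0.51]
0.042 [0.29 0.49 0.01]
0.045 [0.36 0.32 0.45]
0.048 [0.23 0.08 0.15]
z 0.104 [-0.04  0.35  0.09]
z 0.108 [0.34 0.13 0.05]
z 0.111 [-0.12  0.25 -0.01]
z 0.114 [0.26 0.5  0.11]
z 0.116 [ 0.54  0.54 -0.03]
17.8583 [0.50843444 0.09321857 0.17900991] [np.float64(0.5084406573045739), np.float64(0.09322988347091893), 0.179]
```

```bash
python3 - <<'E'
from h import *
b=np.array([-.0,.1,-1.42])
for z in (.118,.120,.122,.124,.127,.130):
    arm.line_to(tcp(cab(.048),z,CY),.03); f=fm()-b; print('z',z,f)
    if f[2]<-4 or np.hypot(*f[:2])>4: print('STOP'); break
arm.pause(.2); print(fm()-b,arm.read_wrist_torque(),arm.read_time())
E
```

```text
z 0.118 [-0.14 -0.12 -0.02]
z 0.12 [ 0.01  0.1  -0.41]
z 0.122 [ 0.09 -0.37 -1.14]
z 0.124 [ 0.11 -0.29 -1.42]
z 0.127 [ 0.47  0.28 -0.85]
z 0.13 [-0.47 -0.11 -1.91]
[-0.82  0.07 -1.87] [-0.39958559  0.26928926  0.07720757] 20.2583
```

The load came on at z≈0.121, as expected with the tip behind the bar, and settled at about 1.5 N. The tin is hanging from the hook. Next I raise it over the lips and draw it out past the keeper.

```bash
python3 - <<'E'
from h import *
b=np.array([-.0,.1,-1.42]); ok=True
for x,z in ((.048,.134),(.043,.1345),(.038,.1345),(.033,.1345),(.028,.1345),(.023,.1345),(.018,.1345),(.012,.1345),(.005,.1345),(-.005,.1345)):
    arm.line_to(tcp(cab(x),z,CY),.04); f=fm(4)-b; print(x,z,f)
    if abs(f[2])>6 or np.hypot(*f[:2])>5.5: print('STOP'); ok=False; break
print(arm.read_time(),arm.read_wrist_torque())
if ok:
    im=snapshot('top'); cv2.imwrite('pics/out.png',cv2.resize(im[140:300,215:375],None,fx=3.7,fy=3.7,interpolation=cv2.INTER_CUBIC))
E
```

```text
0.048 0.134 [-0.59 -0.09 -3.56]
0.043 0.1345 [-0.31 -0.24 -2.79]
0.038 0.1345 [-0.28 -0.18 -3.12]
0.033 0.1345 [ 0.17  0.17 -3.94]
0.028 0.1345 [ 1.79 -0.07 -3.45]
0.023 0.1345 [ 1.49 -0.05 -3.61]
0.018 0.1345 [ 0.77 -0.36 -3.55]
0.012 0.1345 [ 0.23  0.12 -3.73]
0.005 0.1345 [-0.17  0.06 -2.89]
-0.005 0.1345 [-0.16 -0.31 -1.45]
23.85 [-0.26084169  0.1055117  -0.06646348]
```

View pics/out.png

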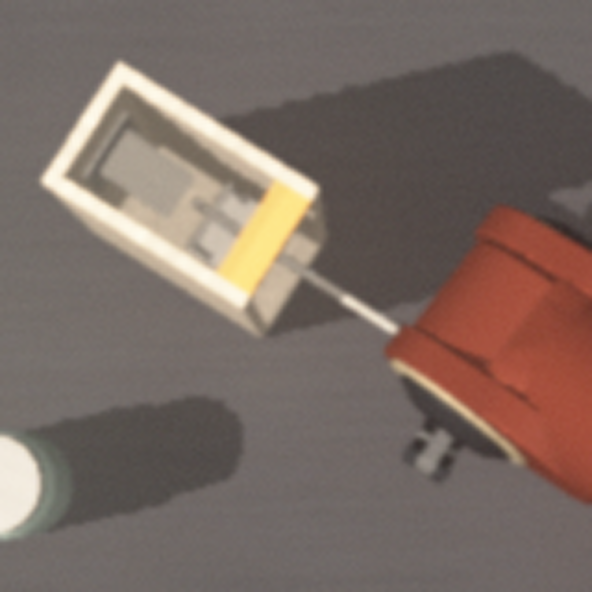

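The tin is past the keeper and hanging on the hook: tip at crop (200,205), tin at (225,225). Now I draw it clear, raise it and swing slowly over to the tray.

```bash
cat >> h.py <<'E'
TRAY=np.array([.575,-.256]); TY=np.deg2rad(-75)
def slow(p,T,yaw=None):
    d=np.linalg.norm(np.array(p)-arm.read_tool_pos()); arm.line_to(p,max(d/T,.004),None if yaw is None else quat(yaw+np.pi))
E
python3 - <<'E'
from h import *
b=np.array([-.0,.1,-1.42])
print(arm.ik(tcp(TRAY,.175,TY),quat(TY+np.pi)),arm.ik(tcp(TRAY,.095,TY),quat(TY+np.pi)))
slow(tcp(cab(-.10),.1345,CY),1.6); print(fm(3)-b)
slow(tcp(cab(-.10),.175,CY),.8); print(fm(3)-b)
slow(tcp(TRAY,.175,TY),6.5,TY); arm.pause(.3)
print(fm()-b,arm.read_time(),arm.read_tool_pos(),arm.read_joint_positions())
a=np.hstack([snapshot('top')[120:320,350:590],snapshot('scene')[100:300,80:320]]); cv2.imwrite('pics/tray.png',cv2.resize(a,(800,333),interpolation=cv2.INTER_CUBIC))
E
```

```text
[ 0.30335775  0.52643078 -0.3093802   1.84467826  0.21428949  0.80292157
  0.14548891] [ 0.26827571  0.64130102 -0.26244745  1.91797031  0.27179024  0.61646819
  0.094456  ]
[ 0.46 -0.13 -0.51]
[ 0.15  0.45 -1.6 ]
[-0.13 -0.31 -0.97] 33.7417 [ 0.52586354 -0.07269261  0.23799398] [ 0.31163727  0.5277987  -0.32192942  1.84443765  0.2230362   0.80457608
  0.13690925]
```

View pics/tray.png

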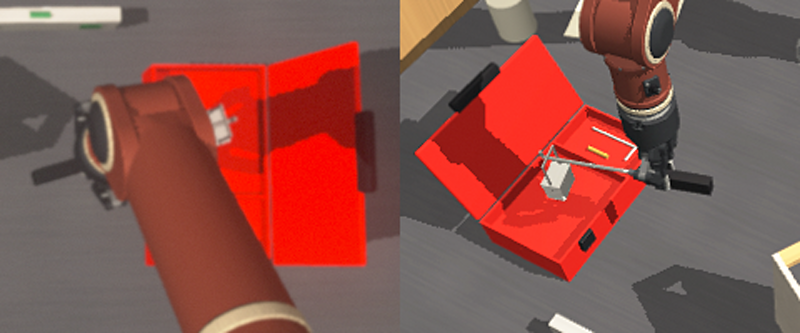

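The tin hangs upright over the larger bay, at top px (482,193). Next I lower it gently, feeling for the floor, then unhook.

```bash
python3 - <<'E'
from h import *
b=-1.42
slow(tcp(TRAY,.128,TY),1.4); arm.pause(.2); print(fm()[2]-b)
for z in (.122,.119,.117,.115,.113,.110,.106,.102,.0965):
    slow(tcp(TRAY,z,TY),.25); print(z,round(fm(5)[2]-b,2))
u=np.array([np.cos(TY),np.sin(TY)]); b0=fm()
for d in (.004,.010,.018,.030,.065):
    slow(tcp(TRAY-d*u,.0965,TY),.3 if d<.03 else .6); f=fm(4)-b0; print(d,f)
    if np.hypot(*f[:2])>1.5: print('STOP'); break
print(arm.read_time())
im=np.hstack([snapshot('top')[120:320,350:590],snapshot('scene')[100:300,80:320]]); cv2.imwrite('pics/set.png',cv2.resize(im,(800,333),interpolation=cv2.INTER_CUBIC))
E
```

```text
-0.8799999999999999
0.122 -0.93
0.119 -0.89
0.117 -1.17
0.115 -0.05
0.113 0.19
0.11 0.14
0.106 -0.01
0.102 0.37
0.0965 0.19
0.004 [0.31 0.15 0.46]
0.01 [0.04 0.02 0.12]
0.018 [0.13 0.35 0.09]
0.03 [-0.38  0.37  0.35]
0.065 [0.33 0.51 0.22]
43.325
```

View pics/set.png

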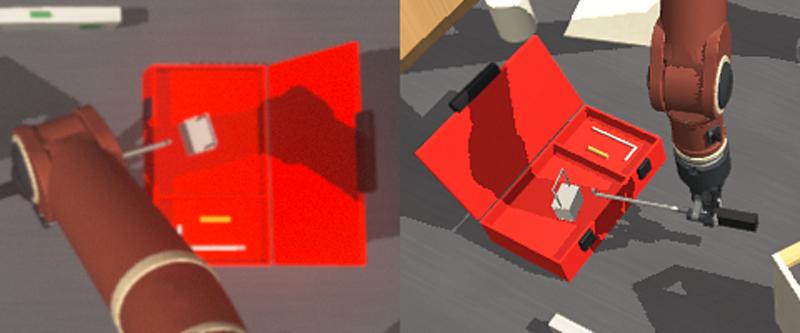

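The tin stands upright in the middle of the larger bay (crop (198,135)), and the hook is clear at (170,145). I'll lay the hook back on the bare table.

```bash
python3 - <<'E'
from h import *
p=arm.read_tool_pos(); arm.line_to([p[0],p[1]+.03,.28],.2)
arm.movep([*G0,.28],quat(HY+np.pi)); arm.line_to([*G0,.10],.15)
for z in (.085,.080,.078,.0768):
    arm.line_to([*G0,z],.03); f=fm(4); print(z,f)
    if f[2]>3: break
arm.move_gripper(.45); arm.pause(.3); arm.line_to([*G0,.26],.15); arm.pause(.3)
print(arm.read_time(),arm.read_opening(),F())
cm=cam('wrist'); s=snapshot('scene')[60:380,60:490]; t=snapshot('top')[110:310,130:590]
s=cv2.resize(s,(400,298)); t=cv2.resize(t,(690,300)); a=np.zeros((598,690,3),np.uint8); a[:300]=t; a[300:,:400]=s
cv2.imwrite('pics/end.png',a)
E
```

```text
0.085 [ 0.09  0.03 -1.5 ]
0.08 [-0.18  0.24 -1.52]
0.078 [ 0.49 -0.2  -1.32]
0.0768 [ 0.24 -0.46 -1.6 ]
50.5667 0.4501441164698437 [0.74, 0.87, -0.44]
```

View pics/end.png

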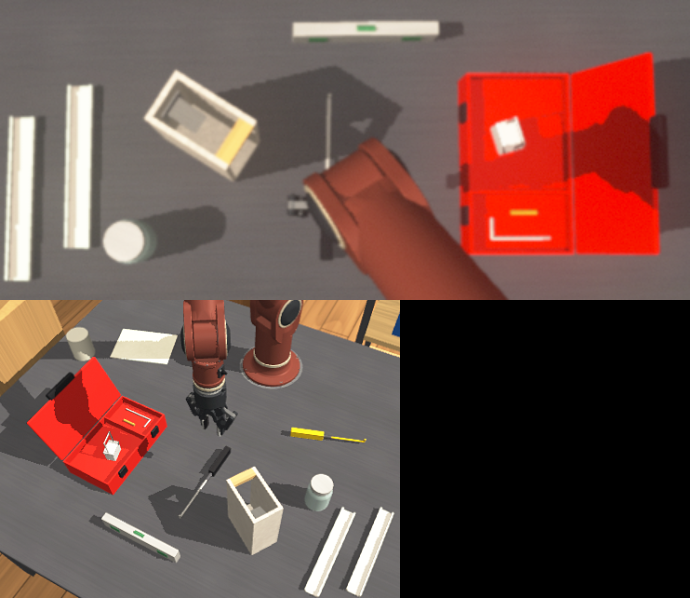

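The tin stands in the larger bay (top crop (508,135)). The hook lies on the table (scene crop (205,480)), the gripper is clear and the bystanders haven't moved, so I'm handing in.

```bash
python3 -c "
from h import *
print(ticket.finish_job(), arm.read_time())"
```

```text
the job is handed in; nothing more can be done
the job is handed in; nothing more can be done
```

I handed the job in at about 51 s of the 72 s allowed, with no verdict returned: the tin stands upright in the larger tray bay, the hook lies on the bare table, and the bystanders look unmoved.

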